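# Make up two assay kits on the deck nests

## Robot

A 6-joint arm with a two-finger parallel gripper is mounted at the origin on the work surface. World frame = base frame: x ahead of the robot, y to its left, z up, the work surface at z = 0. Lengths are in mm, angles in rad, forces in N, time in s.
With the tool pointing down it reaches from about 325 to 875 mm from the base axis. Payload 4.4 kg.
Tool frame: the origin (TCP) lies at the very end of the fingers, on their centre line; the grasp point (between the pads) lies 19 mm behind it (ctrl.grip_point_offset is the distance from the TCP to the grasp point, in mm); z points along the fingers, x is the direction in which the jaws open and shut, and the axes are right-handed (so a half turn about z gives the same grasp; the last joint's range is limited). The gripper opens to 85 mm and grips with 20 to 120 N. Pads are 22 mm wide; open, the fingers measure 114 mm over their backs; the gripper's body (76 mm by 85 mm) begins 54 mm behind the grasp point. The pads swing forward as they close: fully open they stand 13 mm farther back than shut.
Start: joints at [1.171, 0.207, 1.542, -0, 1.393, -0.15], TCP at [142.156, 557.153, 231.282] pointing down, gripper open.
Joint ranges: [-2.73, 2.73], [-0.86, 2.22], [0.23, 2.46], [-1.11, 4.25], [0.08, 2.63], [-2.82, 2.82]. Speed limits (rad/s): [2.79, 2.79, 3.14, 3.14, 3.14, 3.14].

## Interface

Orientations are given as a unit quaternion [x, y, z, w].
In Python, from cell import ctrl gives the robot as it stands. Calls block until the motion is done:
- ctrl.move_to(position, orientation): joint-space move of the TCP to a pose.
- ctrl.movel(position, feed=150, attitude=None, until_force=None): straight line of the TCP; attitude=None keeps the orientation; feed is the mean speed in mm/s. With until_force (N) it stops when the force on the tool has changed by that much, and returns True; else False.
- ctrl.move_j(angles): joint-space move.
- ctrl.set_gripper(opening, f_grip=None): finger opening in mm; f_grip is the grip in N (None keeps the last); returns when the fingers have stopped.
- ctrl.pause(seconds).
- ctrl.ik(position, orientation): joint angles nearest the present ones, or None.
- ctrl.read_state(): the state.
- ctrl.grab_frame(name): name is "side" or "top" or "wrist"; returns a dict with "pixels" (400x640x3 uint8, blue, green, red), "depth" (400x640 float32, mm along the optical axis (not along the pixel's ray), 0 where there is no reading), "fx", "fy", "cx", "cy" (pixels), "dist" ([k1, k2, p1, p2, k3] as OpenCV has them; the pictures are not rectified), "xyz" and "orientation" of the camera in the world. Camera axes: x right, y down, z forward; pixel columns grow to the right and rows downward; lengths in mm; the calibration is good to about 2 mm. A picture is of the moment at which its call begins.
A pose or a line that the arm cannot do raises ctrl.Unreachable and nothing moves.
- ctrl.hand_in(): hands the job in, once; it reports no verdict.
The state is a dict: "clock": time; "qpos": joint angles; "joint_vel": joint speeds; "joint_efforts": joint torques, N m; "tool_pos": TCP position; "ee_rot": TCP orientation; "wrist_force": force on the tool from outside, world axes, zero at the start; "moment": the same for the moment, N m; "opening": finger opening in mm.
Only numpy, scipy, OpenCV 4.12 (cv2) and the standard library are available. Lean on these libraries where they do the work, as an engineer would, in place of code of your own. Each camera call takes 0.05 s, during which the arm holds its last target.

## Task

Make up two kits from the stock on the deck: the plain (undivided) trough and the open beaker go on the raised nest with two seats; the tall bottle, the squat jar and the block of tubes go on the long low nest with three seats. Stand each thing upright, centred on the pale seat of its own outline (the jar on the large round one, the bottle on the small one), trough and block lying along their seats. Leave the divided trough where it is.

Things in the scene. Friction and masses are not known exactly. Their poses are not given: they have to be found in the camera images.
- long_nest: Fixed low black block 104 (x) by 270 mm (y), flat top 30 mm above the work surface; yellow guides at its corners stand 22 mm higher (legs 18 mm). Flush pale grey seats along y, all at x = 0: small round (46 mm) at y = -82 for the bottle; oblong 46 by 68 (y) at y = 0 for the block; large round (66 mm) at y = +85 for the jar. Origin: centre of underside; z up. Yaw within 7 degrees; left or right.
- raised_nest: Fixed black plate 104 (x) by 190 mm (y) on four posts, flat top 70 mm above the work surface; yellow guides at its corners stand 22 mm higher (legs 18 mm). Flush pale grey seats along y, both at x = 0: oblong 46 by 80 mm (y) at y = -40 for the plain trough; round (60 mm) at y = +48 for the beaker. Origin: centre of underside, on the work surface; z up. Yaw within 7 degrees; left or right.
- tall_bottle: White slender plastic bottle with a narrow grey cap, 34 mm across the body, 95 mm high, about 80 g. Straight-sided up to 70 mm; cap 23 mm across. A low grasp would bring the gripper's body onto the cap. Standing. Origin: centre of the underside; z up. Loose. 
- squat_jar: Squat amber jar with a broad white lid, 54 mm across and straight-sided (lid from 30 mm up), 44 mm high, about 130 g. Standing. Origin: centre of the underside; z up. Loose. 
- beaker: Open steel beaker, tapering from 48 mm across at the rim to 38 mm at the foot, 58 mm high, wall 3 mm, empty, about 80 g. Standing. Origin: centre of the underside; z up. Loose. 
- trough: The plain trough: white open plastic trough without any inner walls, 40 mm (x) by 74 mm (y), 36 mm high, wall 3 mm, empty, about 60 g. y runs along its long side. Origin: centre of the underside; z up. Loose. Turned up to about 35 degrees either way at the start.
- tube_block: Dark steel-grey block 40 mm (x) by 62 mm (y), 38 mm high, with six white tube caps (2 by 3, each 13 mm across) standing 7 mm out of its top, about 200 g. y runs along its long side. Origin: centre of the underside; z up. Loose. Turned up to about 35 degrees either way at the start.
- split_trough: The divided trough: white plastic trough of the same outer size as the plain one (40 by 74 mm, 36 mm high) but with three cross walls that part it into four cells. Not wanted in any kit; it stays where it is. Origin: centre of the underside; z up. Loose. 
Not all that is in view belongs to the job. What is shaped like the squat_jar but green or purple is not meant.

How it is judged:
By the outcome, as a careful person would: the job done as asked, in the order asked, and still so for the second after the job is handed in, with the robot touching nothing.
It also fails if it takes over 115 s, if anything falls off the work surface, if the arm or the gripper's body presses on something with over 40 N, if the wrist force passes 120 N, or if a joint passes its speed limit or range.

## Working session

There is one attempt and no reset: what is moved stays moved. The work goes in short steps, each a Python script; the robot and the scene stay as the last script left them, time stands still between calls to the robot, and variables do not carry over. Pictures are saved under pics/ and viewed, and the job is handed in when it is done.

```bash
ls; mkdir -p pics; cat > h.py <<'E'
import numpy as np, cv2
from cell import ctrl
from scipy.spatial.transform import Rotation as R
def K(f): return np.array([[f['fx'],0,f['cx']],[0,f['fy'],f['cy']],[0,0,1.]])
def rays(f,uv):
    p=cv2.undistortPoints(np.array(uv,float).reshape(-1,1,2),K(f),np.array(f['dist'],float)).reshape(-1,2)
    return np.c_[p,np.ones(len(p))]
def onplane(f,uv,z):
    d=R.from_quat(f['orientation']).apply(rays(f,uv)); c=np.array(f['xyz'])
    return c+d*((z-c[2])/d[:,2])[:,None]
def cloud(f):
    v,u=np.mgrid[0:400,0:640]; r=rays(f,np.c_[u.ravel(),v.ravel()])*f['depth'].reshape(-1,1)
    return (R.from_quat(f['orientation']).apply(r)+np.array(f['xyz'])).reshape(400,640,3)
E
python3 - <<'E'
from h import *
import pickle
for n in ['top','side','wrist']:
    f=ctrl.grab_frame(n); cv2.imwrite(f'pics/{n}0.png',f['pixels']); pickle.dump(f,open(n+'0.pkl','wb'))
    print(n,f['xyz'],f['orientation'],f['fx'],f['dist'])
print(ctrl.read_state())
E
```

```text
pics
top [ 292.94533418   -6.08004802 1100.96609013] [-0.69924652  0.70866086 -0.06060406  0.07198085] 405.39004786501573 [-0.03725357  0.          0.          0.          0.        ]
side [ 252.23402841 -825.13462824  653.77489149] [ 0.88010084 -0.11714928  0.0728193  -0.45430817] 400.5365951967548 [0.00488989 0.         0.         0.         0.        ]
wrist [ 76.7230012  572.01847965 371.54848969] [0.78279059 0.60829287 0.08034011 0.10375041] 293.95105615540336 [-0.03188588  0.          0.          0.          0.        ]
{'clock': 0.15, 'qpos': array([ 1.17046845e+00,  2.07266977e-01,  1.54260959e+00, -6.92777066e-06,
        1.39349320e+00, -1.50503103e-01]), 'joint_vel': array([ 0.00175201, -0.0027939 , -0.00543787, -0.00023476, -0.00181765,
       -0.00126883]), 'joint_efforts': array([ 6.16003745e-04, -3.83513296e+01, -2.92035681e+01, -7.12814085e-05,
        6.66438224e-03,  1.03104533e-06]), 'tool_pos': array([141.94748864, 556.60944341, 230.37593199]), 'ee_rot': array([ 7.89693613e-01,  6.13500781e-01, -7.73825391e-04,  4.36734448e-04]), 'wrist_force': array([ 0.00513984, -0.0401648 ,  0.62281828]), 'moment': array([ 0.00470755, -0.00244882,  0.0415075 ]), 'opening': 85.20633662044334}
```

View pics/top0.png

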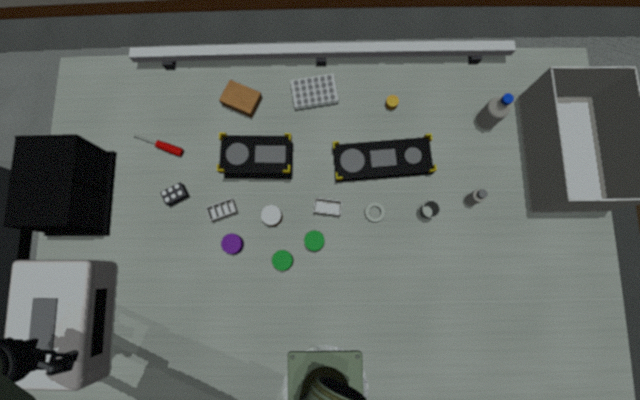

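View pics/side0.png

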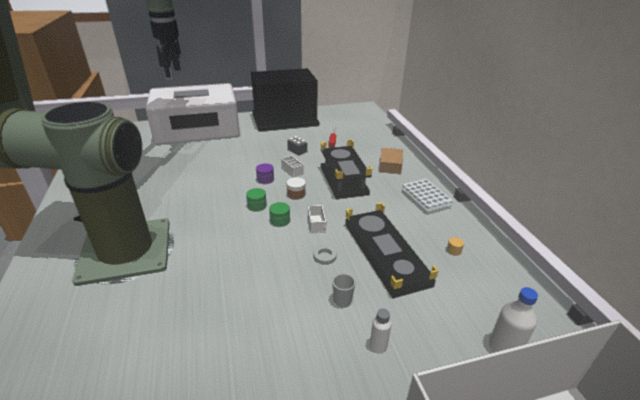

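The top view shows these lookalikes:
- **Troughs:** white at (327,208), and divided at (222,210).
- **Jar shapes:** white lid at (271,215), purple at (232,244), green at (282,260) and (314,241).
- **Beaker:** (429,210), against a flat ring at (375,212).
- **Bottle:** small with grey cap at (478,197), against a big one with blue cap at (497,110).
- **Block:** (174,194), against the rack at (315,91).

I'll check these in one crop.

```bash
python3 - <<'E'
from h import *
import pickle
f=pickle.load(open('top0.pkl','rb'))
a=f['pixels'][120:280,150:330]; b=f['pixels'][120:280,310:500]
im=np.vstack([cv2.resize(a,(0,0),fx=1.8,fy=1.8,interpolation=2)[:, :324], np.zeros((2,324,3),np.uint8)])
A=cv2.resize(a,(390,346),interpolation=2);B=cv2.resize(b,(400,337),interpolation=2);B=cv2.copyMakeBorder(B,0,9,0,0,0)
s=pickle.load(open('side0.pkl','rb'))['pixels'][125:360,240:440]; S=cv2.resize(s,(790,250))
cv2.imwrite('pics/crop0.png',np.vstack([np.hstack([A,B]),S]))
P=cloud(f)
for n,(u,v) in dict(block=(174,194),split=(222,210),jar=(271,215),trough=(327,208),beaker=(429,210),bottle=(481,195),raised=(252,172),long=(385,175),table=(400,300)).items(): print(n,f['depth'][v,u],P[v,u].round(1))
E
```

```text
block 1082.4702 [505.9 398.2  45.5]
split 1102.4175 [465.4 274.5  15.7]
jar 1069.6674 [445.9 136.6  43.2]
trough 1111.0133 [468.8 -11.7   3.3]
beaker 1105.5171 [ 459.2 -290.5    2.9]
bottle 1018.6659 [ 481.8 -401.1   93.9]
raised 1062.0671 [556.1 183.8  72.6]
long 1100.6172 [ 553.4 -170.6   27.6]
table 1070.0653 [ 220.5 -201.4   -5.1]
```

View pics/crop0.png

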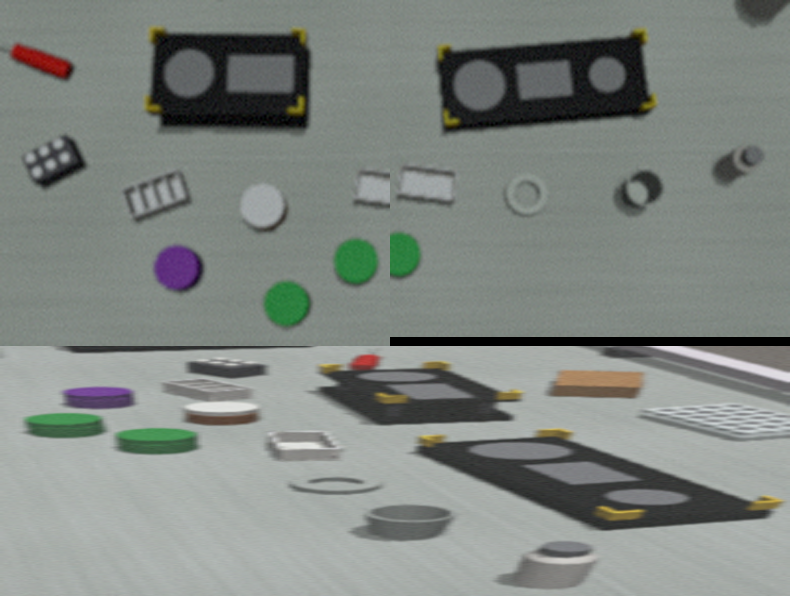

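The crop confirms the choices: the plain trough has no walls, the jar is amber with a white lid, the beaker is open, and the bottle has a grey cap. Next I'll take close wrist views.

```bash
cat >> h.py <<'E'
def down(deg): a=np.deg2rad(deg)/2; return np.array([np.cos(a),np.sin(a),0,0])
E
python3 - <<'E'
from h import *
import pickle
for n,p in [('wA',(430,200,270)),('wB',(430,-200,270))]:
    ctrl.move_to(np.array(p,float),down(90)); 
    f=ctrl.grab_frame('wrist'); cv2.imwrite(f'pics/{n}.png',f['pixels']); pickle.dump(f,open(n+'.pkl','wb'))
    s=ctrl.read_state(); print(s['clock'],s['tool_pos'],s['qpos'],f['xyz'],R.from_quat(f['orientation']).apply([0,0,1]))
E
```

```text
1.8833 [429.71506075 200.7205023  269.92092854] [ 2.54026929e-01 -4.15555613e-02  1.72854755e+00  2.86930565e-04
  1.45476776e+00 -1.31800458e+00] [362.46480076 199.42943288 411.26815119] [ 0.2607014   0.00226441 -0.96541683]
3.4167 [ 430.39004505 -198.96136176  269.97702015] [-6.16121893e-01 -4.19393175e-02  1.72880074e+00  4.26784127e-04
  1.45485031e+00 -2.18866818e+00] [ 362.97554614 -200.33656208  411.26973848] [ 0.26103295  0.00255928 -0.9653265 ]
```

View pics/wA.png

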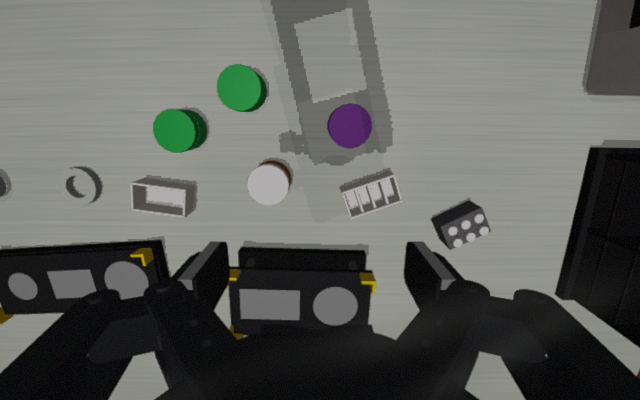

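View pics/wB.png

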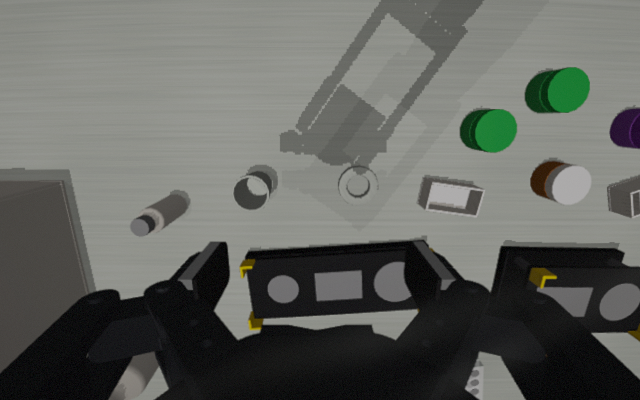

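The wrist views show every item. In wA:
- trough (163,196)
- jar (269,184)
- split trough (371,194)
- block (462,225)
- raised seats (270,304) and (335,306)

In wB:
- bottle cap (143,226)
- beaker (255,188)
- long seats (283,290), (339,286) and (395,281)

I'll measure them using colour and height masks.

```bash
cat >> h.py <<'E'
def topblob(f,c,rad,zt,tol=5):
    """pixels near pixel c whose cloud height is near zt -> pixel rays recast on plane zt"""
    P=cloud(f); v,u=np.mgrid[0:400,0:640]
    m=(np.hypot(u-c[0],v-c[1])<rad)&(abs(P[...,2]-zt)<tol)&(f['depth']>0)
    X=onplane(f,np.c_[u[m],v[m]],zt)[:,:2].astype(np.float32)
    return X
def rect(X):
    (cx,cy),(w,h),a=cv2.minAreaRect(X)
    b=cv2.boxPoints(((cx,cy),(w,h),a)); e=[b[1]-b[0],b[2]-b[1]]; l=max(e,key=np.linalg.norm)
    ang=np.rad2deg(np.arctan2(l[1],l[0]))-90
    return np.array([cx,cy]),(ang+90)%180-90,sorted((w,h))   # ang: yaw so that local y is long side
def circ(X):
    c,r=cv2.minEnclosingCircle(X); return np.array(c),2*r
def seats(f,c,rad,zt):
    g=cv2.cvtColor(f['pixels'],cv2.COLOR_BGR2GRAY)
    n,l,s,_=cv2.connectedComponentsWithStats(((g>75)&(g<200)).astype(np.uint8),connectivity=4)
    k=l[c[1],c[0]]; v,u=np.nonzero(l==k)
    return onplane(f,np.c_[u,v],zt)[:,:2].astype(np.float32)
E
python3 - <<'E'
from h import *
import pickle
A,B,T=[pickle.load(open(n+'.pkl','rb')) for n in('wA','wB','top0')]
def pr(n,r): print(n,*[np.round(x,1) for x in r])
for nm,f,t in [('A',A,dict(trough=(163,196),block=(462,225),jar=(269,184),split=(371,194))),('B',B,dict(trough=(450,196),jar=(565,184),beaker=(255,188),bottle=(143,226))),('T',T,dict(trough=(327,208),block=(174,194),jar=(271,215),beaker=(429,210),bottle=(481,195)))]:
    for k,c in t.items():
        z=dict(trough=36,split=36,block=38,jar=44,beaker=58,bottle=95)[k]; s=.45 if nm=='T' else 1
        X=topblob(f,c,50*s,z,4); 
        if len(X)<5: print(nm,k,len(X));continue
        pr(nm+' '+k,(rect if k in('trough','block','split') else circ)(X)+(len(X),))
for nm,f,t in [('A',A,[('Robl',(270,304),70),('Rrnd',(340,306),70),('Ls',(22,286),30),('Lo',(72,284),30)]),('B',B,[('Ls',(283,290),30),('Lo',(339,286),30),('Ll',(395,281),30)]),('T',T,[('Robl',(270,154),70),('Rrnd',(236,154),70),('Ls',(413,156),30),('Lo',(383,158),30),('Ll',(351,160),30)])]:
    for k,c,z in t:
        X=seats(f,c,40,z); pr(nm+' '+k,(rect(X)[0],rect(X)[1],rect(X)[2],X.mean(0),len(X)))
E
```

```text
A trough [443.1  -8.5] 83.4 [75.3 89. ] 398
A block [507.1 403.6] 27.3 [41.  62.2] 820
A jar [445.9 138. ] 53.5 1317
A split [463.6 273.9] 19.6 [40.3 73.9] 403
B trough [468. -15.] -7.9 [40.4 75.3] 402
B jar [445.1 134.9] 56.2 1247
B beaker [ 454.1 -281.8] 47.7 283
B bottle [ 484.5 -404.4] 24.0 296
T trough [469.  -12.1] -8.3 [40.4 73.5] 97
T block [509.2 404.2] 28.1 [41.3 63.6] 234
T jar [446.7 138.5] 53.7 307
T beaker [ 454.5 -281.8] 47.8 69
T bottle [ 486.1 -403.9] 23.5 67
A Robl [603.7 137.4] -1.4 [46.1 79.7] [603.2 137.6] 1773
A Rrnd [605.9 225.5] -0.1 [57.7 59.2] [605.7 225.2] 1347
A Ls [ 605.7 -247. ] -55.5 [43.1 45.5] [ 605.7 -246.8] 577
A Lo [ 600.3 -165.6] 3.8 [46.2 67.7] [ 599.  -166.7] 1112
B Ls [ 605.8 -248.3] 89.1 [44.4 45.4] [ 605.9 -248.5] 677
B Lo [ 600.4 -167. ] 3.9 [46.2 67.8] [ 600. -167.] 1284
B Ll [596.7 -90.2] -75.1 [49.8 65.5] [595.8 -88.9] 1077
T Robl [605.3 138.7] -1.1 [44.1 78. ] [605.7 138. ] 491
T Rrnd [608.4 226.8] -88.7 [56.2 58.3] [608.6 226.1] 373
T Ls [ 606.8 -247.9] 87.0 [41.1 43. ] [ 607.8 -248.4] 204
T Lo [ 602.2 -166.5] 4.5 [45.4 67.5] [ 602.1 -166.6] 394
T Ll [596.5 -83.3] -0.9 [62.3 62.9] [596.4 -82. ] 432
```

The three views agree to about 2 mm, and the sizes match the given ones. Kit 1 starts with the trough.

```bash
cat >> h.py <<'E'
def st():
    s=ctrl.read_state(); return round(s['clock'],2),s['tool_pos'].round(1),s['wrist_force'].round(1),round(s['opening'],1)
def pick(xy,a,z,opn,f,zt=230,za=110,w=None):
    ctrl.set_gripper(opn) if abs(ctrl.read_state()['opening']-opn)>4 else None
    ctrl.move_to(np.array([*xy,za]),down(a))
    hit=ctrl.movel(np.array([*xy,z]),feed=120,until_force=12); print('down hit',hit,st())
    ctrl.set_gripper(0,f_grip=f); print('closed',st())
    ctrl.movel(np.array([*xy,zt]),feed=250); print('up',st())
def place(xy,a,z,opn,zt=230):
    ctrl.move_to(np.array([*xy,zt]),down(a)); print('above',st())
    ctrl.movel(np.array([*xy,z+15]),feed=200)
    hit=ctrl.movel(np.array([*xy,z-1.0]),feed=25,until_force=5); print('down hit',hit,st())
    ctrl.set_gripper(opn); print('open',st())
    ctrl.movel(np.array([*xy,zt]),feed=250)
E
python3 - <<'E'
from h import *
pick((468.4,-13),-8,4,62,30); 
f=ctrl.grab_frame('wrist'); cv2.imwrite('pics/t1.png',f['pixels'])
E
```

```text
down hit False (6.65, array([469.2, -13.2,   4.6]), array([0.1, 0.4, 0.1]), 62.5)
closed (6.97, array([469.5, -13.2,   5. ]), array([-0. , -1.1,  4.2]), 39.7)
up (8.02, array([467. , -12.7, 228.1]), array([-1. ,  0.7, -1.5]), 39.8)
```

View pics/t1.png

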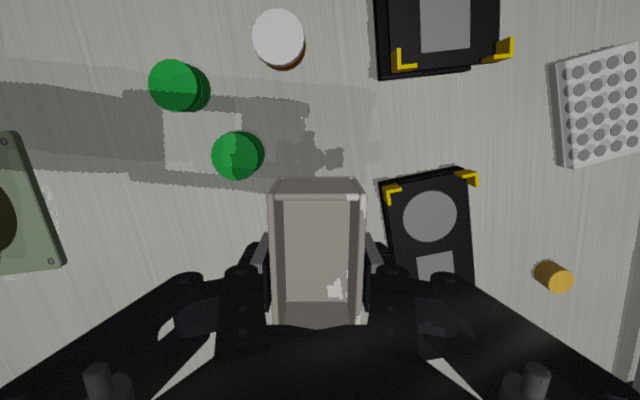

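The trough is held level between the jaws, with its rim at (275–365, 180–320). Placing it now.

```bash
python3 - <<'E'
from h import *
place((604.5,138),-1.5,74.5,62)
pick((454.3,-281.8),-20,22,66,30)
place((607,226),-1.5,92.5,66)
f=ctrl.grab_frame('wrist'); cv2.imwrite('pics/t2.png',f['pixels'])
E
```

```text
above (8.89, array([603.5, 137.2, 228.8]), array([-0.5,  0.1, -0.7]), 39.7)
down hit True (10.32, array([604.4, 138.1,  75. ]), array([-0.2, -0.3,  2.6]), 39.5)
open (10.67, array([603. , 137.9,  73.6]), array([0.1, 0.9, 0.7]), 62.0)
down hit False (14.02, array([ 455. , -282.2,   22.6]), array([-0.8, -0.3,  0.4]), 61.6)
closed (14.3, array([ 455.2, -282.6,   23.4]), array([-0.5, -1. ,  5.5]), 46.1)
up (15.28, array([ 453.2, -280.9,  228. ]), array([-0.4, -0.9, -0.7]), 46.5)
above (17.2, array([607.3, 224.7, 230. ]), array([-0.2, -0. , -0.9]), 46.3)
down hit True (18.53, array([607. , 226. ,  93.4]), array([0.2, 0.5, 4.1]), 46.1)
open (18.87, array([605.7, 225.7,  91.7]), array([ 0.6, -0.2,  0.2]), 65.8)
```

View pics/t2.png

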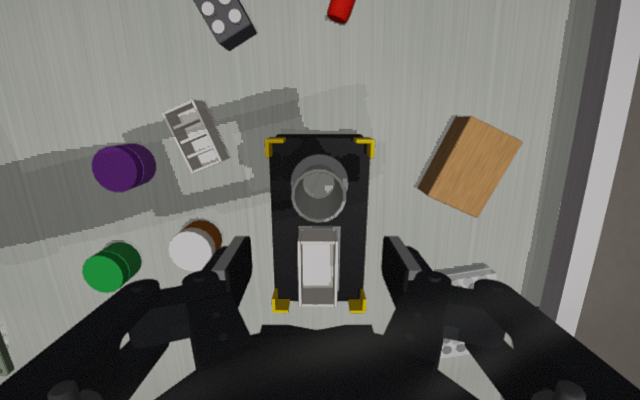

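Both items are standing on the raised nest: the beaker around (320,190), the trough around (318,268). Kit 2 comes next: bottle, jar, block.

```bash
python3 - <<'E'
from h import *
pick((485.2,-404.1),0,34,60,30,za=150)
place((606.6,-248.3),4,64.5,60)
pick((446,137.5),10,5,72,40)
place((595.6,-82.2),4,35.5,72)
pick((508,404),27.7,6,64,50)
place((601.2,-166.8),4,36.5,60)
f=ctrl.grab_frame('wrist'); cv2.imwrite('pics/t3.png',f['pixels'])
E
```

```text
down hit False (23.27, array([ 485.9, -404.8,   35.1]), array([ 0.8, -0. ,  0. ]), 60.2)
closed (23.62, array([ 485.8, -404.8,   35.2]), array([-0. ,  0.8,  4.1]), 33.0)
up (24.56, array([ 484.2, -403. ,  227.7]), array([ 0.3, -0.1, -1.6]), 33.4)
above (25.37, array([ 605.7, -249. ,  228.8]), array([-0.2, -1.4, -0.9]), 33.1)
down hit True (26.84, array([ 606.7, -248.1,   65.1]), array([-0.6, -0.1,  3.2]), 33.0)
open (27.22, array([ 605.4, -247.5,   63.5]), array([ 0.7,  0.3, -0.4]), 59.6)
down hit False (30.93, array([446.9, 137.5,   5.6]), array([-1. , -0.7,  0.5]), 72.4)
closed (31.23, array([447.3, 137.6,   6.2]), array([-0.1, -0.8,  4.7]), 53.0)
up (32.28, array([444.5, 137.3, 228. ]), array([ 0.6, -0.4, -2.3]), 52.9)
above (33.32, array([594.8, -80.9, 229.2]), array([-0.5,  0.6, -1.9]), 52.8)
down hit True (34.93, array([595.4, -82.2,  36.2]), array([-1. ,  0.3,  4.5]), 52.9)
open (35.26, array([593.9, -81.8,  34.8]), array([ 0.1, -0.3,  0. ]), 71.8)
down hit False (39.3, array([508.9, 404.5,   7. ]), array([ 0.3, -0. , -0.2]), 63.9)
closed (39.63, array([509.4, 404.8,   7.7]), array([0.5, 1.1, 3.8]), 39.4)
up (40.68, array([506.6, 403.1, 227.3]), array([-0.8,  0.3, -3.3]), 39.3)
above (42.76, array([ 601.5, -165.6,  230. ]), array([-0.6, -0.1, -1.9]), 39.2)
down hit True (44.36, array([ 601.3, -166.9,   37.7]), array([-0. ,  0.2,  4.1]), 39.1)
open (44.69, array([ 599.4, -166. ,   35.8]), array([ 0.3, -0.3,  0.1]), 60.0)
```

View pics/t3.png

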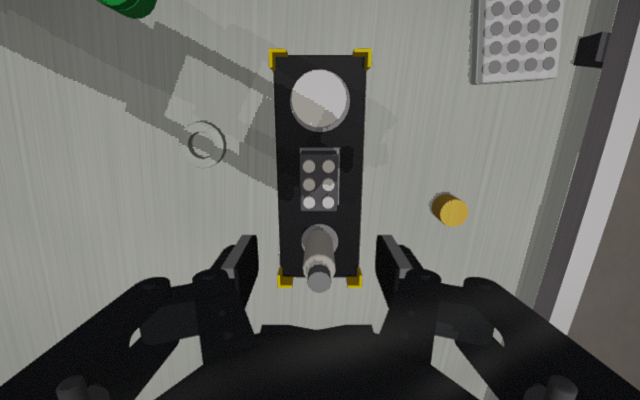

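All five are down: jar (319,99), block (320,180), bottle (319,270). I'll verify each placing against its nest in fresh views, measuring the guides in the same image.

```bash
python3 - <<'E'
from h import *
import pickle
for n,p in [('vA',(490,180,300)),('vB',(490,-167,300))]:
    ctrl.move_to(np.array(p,float),down(90)); ctrl.pause(.3)
    f=ctrl.grab_frame('wrist'); cv2.imwrite(f'pics/{n}.png',f['pixels']); pickle.dump(f,open(n+'.pkl','wb'))
ctrl.move_to(np.array([350,-20,330.]),down(90)); ctrl.pause(.3)
f=ctrl.grab_frame('top'); cv2.imwrite('pics/vT.png',f['pixels']); pickle.dump(f,open('vT.pkl','wb'));print(st())
im=[pickle.load(open(n+'.pkl','rb'))['pixels'] for n in('vA','vB','vT')]
cv2.imwrite('pics/v.png',np.vstack([np.hstack([cv2.resize(i,(400,250)) for i in im[:2]]),cv2.resize(im[2][110:240,140:500],(800,289))]))
E
```

```text
(50.24, array([350.4, -20.5, 329.7]), array([-0.1,  0.4,  0.1]), 60.0)
```

View pics/v.png

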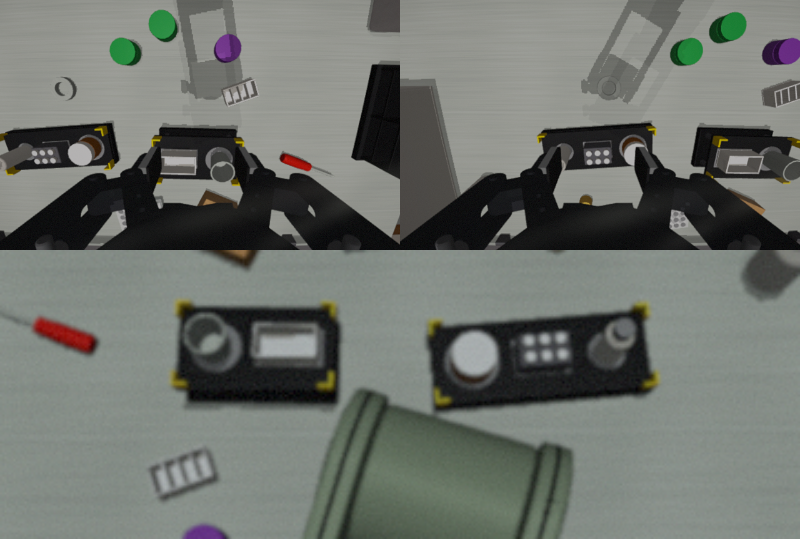

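```bash
python3 - <<'E'
from h import *
import pickle
A,B,T=[pickle.load(open(n+'.pkl','rb')) for n in('vA','vB','vT')]
D=dict(trough=(70,36),beaker=(70,58),jar=(30,44),block=(30,38),bottle=(30,95))
tgt=dict(trough=(604.3,138),beaker=(607,226),jar=(595.6,-82.2),block=(601.2,-166.8),bottle=(606.6,-248.3))
def cl(f,k,xyr):
    P=cloud(f); z=sum(D[k]); tol=4
    m=(abs(P[...,2]-z)<tol)&(f['depth']>0)&(np.hypot(P[...,0]-tgt[k][0],P[...,1]-tgt[k][1])<xyr)
    if k=='trough': m&=f['pixels'].min(2)>60
    v,u=np.nonzero(m); return onplane(f,np.c_[u,v],z)[:,:2].astype(np.float32)
for nm,f in(('A',A),('B',B),('T',T)):
    for k in D:
        X=cl(f,k,dict(trough=50,block=45,beaker=34,jar=38,bottle=22)[k])
        if len(X)<20: continue
        r=rect(X) if k in('trough','block') else circ(X)
        print(nm,k,*[np.round(x,1) for x in r],len(X),'d',np.round(r[0]-tgt[k],1))
    # guides: corners via yellow mask
    hsv=cv2.cvtColor(f['pixels'],cv2.COLOR_BGR2HSV); m=cv2.inRange(hsv,(20,120,60),(35,255,255))
    for nn,z,c,h in(('raised',92,(605.6,182),115),('long',52,(601.2,-166.8),155)):
        P=cloud(f); mm=(m>0)&(abs(P[...,2]-z)<4)&(np.hypot(P[...,0]-c[0],P[...,1]-c[1])<h)
        v,u=np.nonzero(mm)
        if len(v)>20:
            r=rect(onplane(f,np.c_[u,v],z)[:,:2].astype(np.float32)); print(nm,nn,*[np.round(x,1) for x in r],len(v))
E
```

```text
A trough [601.  138.7] -0.0 [39.1 71.8] 363 d [-3.3  0.7]
A beaker [604.  226.2] 47.8 306 d [-3.   0.2]
A jar [593.  -79.9] 55.3 1085 d [-2.6  2.3]
A block [ 598.  -164.3] 4.4 [39.4 63.9] 728 d [-3.2  2.5]Traceback (most recent call last):
  File "<stdin>", line 13, in <module>
  File "<stdin>", line 10, in cl
  File "h.py", line 9, in onplane
    d=R.from_quat(f['orientation']).apply(rays(f,uv)); c=np.array(f['xyz'])
                                          ~~~~^^^^^^
  File "h.py", line 6, in rays
    p=cv2.undistortPoints(np.array(uv,float).reshape(-1,1,2),K(f),np.array(f['dist'],float)).reshape(-1,2)
      ~~~~~~~~~~~~~~~~~~~^^^^^^^^^^^^^^^^^^^^^^^^^^^^^^^^^^^^^^^^^^^^^^^^^^^^^^^^^^^^^^^^^^^
cv2.error: OpenCV(4.12.0) /io/opencv/modules/calib3d/src/undistort.dispatch.cpp:347: error: (-215:Assertion failed) CV_IS_MAT(_src) && CV_IS_MAT(_dst) && (_src->rows == 1 || _src->cols == 1) && (_dst->rows == 1 || _dst->cols == 1) && _src->cols + _src->rows - 1 == _dst->rows + _dst->cols - 1 && (CV_MAT_TYPE(_src->type) == CV_32FC2 || CV_MAT_TYPE(_src->type) == CV_64FC2) && (CV_MAT_TYPE(_dst->type) == CV_32FC2 || CV_MAT_TYPE(_dst->type) == CV_64FC2) in function 'cvUndistortPointsInternal'
```

```bash
cat > ver.py <<'E'
from h import *
import pickle,sys
D=dict(trough=(70,36),beaker=(70,58),jar=(30,44),block=(30,38),bottle=(30,95))
tgt=dict(trough=(604.3,138),beaker=(607,226),jar=(595.6,-82.2),block=(601.2,-166.8),bottle=(606.6,-248.3))
def cl(f,k,xyr):
    P=cloud(f); z=sum(D[k])
    m=(abs(P[...,2]-z)<4)&(f['depth']>0)&(np.hypot(P[...,0]-tgt[k][0],P[...,1]-tgt[k][1])<xyr)
    v,u=np.nonzero(m); return onplane(f,np.c_[u,v],z)[:,:2].astype(np.float32) if len(u) else []
for nm in sys.argv[1:]:
    f=pickle.load(open(nm+'.pkl','rb'))
    for k in D:
        X=cl(f,k,dict(trough=44,block=45,beaker=34,jar=38,bottle=22)[k])
        if len(X)<20: continue
        r=rect(X) if k in('trough','block') else circ(X)
        print(nm,k,*[np.round(x,1) for x in r],len(X),'d',np.round(r[0]-tgt[k],1))
    hsv=cv2.cvtColor(f['pixels'],cv2.COLOR_BGR2HSV); m=cv2.inRange(hsv,(18,120,60),(35,255,255))
    P=cloud(f)
    for nn,z,c,yaw,hx,hy in(('raised',92,(605.6,178),-1.5,52,95),('long',52,(601.2,-166.8),4,52,135)):
        mm=(m>0)&(abs(P[...,2]-z)<5)&(np.hypot(P[...,0]-c[0],P[...,1]-c[1])<160)
        n,l,s,ce=cv2.connectedComponentsWithStats(mm.astype(np.uint8))
        for i in range(1,n):
            if s[i,4]<8: continue
            v,u=np.nonzero(l==i); X=onplane(f,np.c_[u,v],z)[:,:2]-c
            a=np.deg2rad(yaw); L=X@np.array([[np.cos(a),-np.sin(a)],[np.sin(a),np.cos(a)]])
            # outer edges in nominal nest frame
            sx,sy=np.sign(L.mean(0)); ex=(L[:,0]*sx).max()*sx; ey=(L[:,1]*sy).max()*sy
            print('  ',nm,nn,'corner',(int(sx),int(sy)),'n',len(u),'outer off',np.round([ex-sx*hx,ey-sy*hy],1),'px',ce[i].round())
E
python3 ver.py vA vB vT wA wB top0
```

```text
vA trough [601.  138.7] -0.0 [39.1 71.8] 364 d [-3.3  0.7]
vA beaker [604.  226.2] 47.8 306 d [-3.   0.2]
vA jar [593.  -79.9] 55.3 1085 d [-2.6  2.3]
vA block [ 598.  -164.3] 4.4 [39.4 63.9] 728 d [-3.2  2.5]
   vA raised corner (-1, -1) n 80 outer off [-1.8  0.2] px [247. 226.]
   vA raised corner (-1, 1) n 68 outer off [-0.7 -1.7] px [384. 229.]
   vA raised corner (1, -1) n 24 outer off [-2.1  8.4] px [254. 292.]
   vA raised corner (1, 1) n 40 outer off [-1.6 -3.5] px [377. 295.]
   vA long corner (-1, 1) n 70 outer off [-1.2  2.6] px [160. 209.]
   vA long corner (1, 1) n 65 outer off [-2.3  3.1] px [174. 267.]
   vA long corner (1, -1) n 50 outer off [-2.9  4.3] px [ 14. 277.]
vB trough [600.9 135.1] -0.9 [41.4 76.7] 492 d [-3.4 -2.9]
vB beaker [604.3 222.5] 50.9 277 d [-2.7 -3.5]
vB jar [592.4 -82.8] 53.5 544 d [-3.2 -0.6]
vB block [ 598.4 -166.6] 4.0 [40.7 61.5] 798 d [-2.8  0.2]
   vB raised corner (-1, -1) n 99 outer off [-2.6 -4.5] px [513. 226.]
   vB raised corner (-1, 1) n 27 outer off [ -2.1 -12.9] px [636. 226.]
   vB raised corner (1, -1) n 13 outer off [-15.4  -3.3
[... 1306 characters left out ...]
   wB long corner (-1, -1) n 74 outer off [-3.6  0.9] px [244. 269.]
   wB long corner (1, -1) n 53 outer off [-2.7  1.3] px [253. 326.]
   top0 raised corner (1, 1) n 16 outer off [-1.5 -1.9] px [221. 134.]
   top0 raised corner (1, -1) n 17 outer off [-0.5  0.3] px [289. 136.]
   top0 raised corner (-1, 1) n 21 outer off [ 2.  -2.2] px [219. 168.]
   top0 raised corner (-1, -1) n 23 outer off [0.9 0.4] px [287. 169.]
   top0 long corner (1, -1) n 12 outer off [-1.4  2.3] px [429. 136.]
   top0 long corner (1, 1) n 11 outer off [-2.4 -0.6] px [334. 143.]
   top0 long corner (-1, -1) n 15 outer off [0.7 2.6] px [433. 168.]
   top0 long corner (-1, 1) n 20 outer off [-1.4  1. ] px [337. 176.]
```

Views disagree by 1–3 mm in x, because obliqueness and edge effects mix. A symmetric check should settle it: put the camera on the nest's own midline and compare each object's edges with the plate's edges in the same picture.

```bash
python3 - <<'E'
from h import *
import pickle
for n,p,a in [('xL',(601,-175,250.),4),('xR',(605.5,195,290.),-1.5)]:
    ctrl.move_to(np.array(p,float),down(a)); ctrl.pause(.3)
    f=ctrl.grab_frame('wrist'); cv2.imwrite(f'pics/{n}.png',f['pixels']); pickle.dump(f,open(n+'.pkl','wb')); print(st(),f['xyz'].round(1))
im=[cv2.resize(pickle.load(open(n+'.pkl','rb'))['pixels'][40:320,220:420],(400,560)) for n in('xL','xR')]
cv2.imwrite('pics/x.png',np.hstack(im))
E
```

```text
(51.84, array([ 601. , -174.7,  250.7]), array([-0.6, -0. , -0.3]), 59.8) [ 594.8 -109.9  392.2]
(53.58, array([605.7, 194.3, 289.9]), array([ 0.9,  0.3, -0.5]), 59.8) [606.2 258.9 431.2]
```

View pics/x.png

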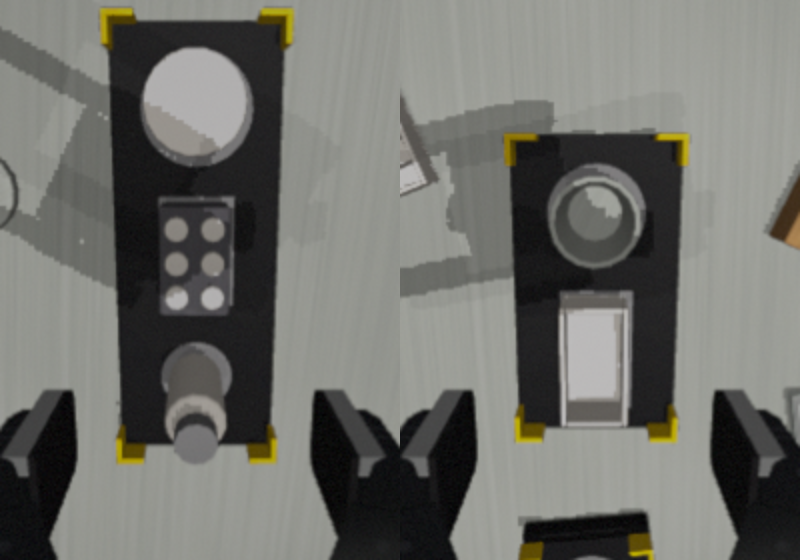

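```bash
python3 ver.py xL xR; python3 - <<'E'
from h import *
import pickle
# plate left/right edges (black->table) per raw row, cast on seat plane; expressed as mid-line
for n,z,rows in(('xL',30,(120,130,140,150,160,170,180,190,200,210,230)),('xR',70,(150,160,170,180,190,200,210,220,230))):
    f=pickle.load(open(n+'.pkl','rb')); g=cv2.GaussianBlur(cv2.cvtColor(f['pixels'],cv2.COLOR_BGR2GRAY),(1,1),0).astype(int)
    for v in rows:
        r=g[v]; L=next(u for u in range(235,330) if r[u]<60 and r[u+2]<60 and r[u+4]<60)-.5; Rr=next(u for u in range(385,320,-1) if r[u]<60 and r[u-2]<60 and r[u-4]<60)+.5
        e=onplane(f,[(L,v),(Rr,v)],z)
        # interior bright run between
        b=[u for u in range(int(L)+4,int(Rr)-3) if r[u]>60]
        s=onplane(f,[(b[0]-.5,v),(b[-1]+.5,v)],z) if b else None
        print(n,v,'mid',(e.mean(0)[:2]).round(1),'w',round(e[1,0]-e[0,0],1),'| bright',(b[0],b[-1]) if b else '', s[:,0].round(1) if b else '', 'mid',s[:,0].mean().round(1) if b else '')
E
```

```text
xL jar [593.9 -82.6] 53.7 2222 d [-1.7 -0.4]
xL block [ 599.8 -166.4] 4.0 [39.6 60.9] 1306 d [-1.4  0.4]
xL bottle [ 606.2 -247.8] 22.4 351 d [-0.4  0.5]
   xL long corner (-1, 1) n 132 outer off [ 0.2 -1.3] px [275.  50.]
   xL long corner (1, 1) n 134 outer off [-1.1 -1.2] px [361.  50.]
   xL long corner (-1, -1) n 82 outer off [0.7 2. ] px [283. 267.]
   xL long corner (1, -1) n 74 outer off [-1.5  2. ] px [352. 268.]
xR trough [603.1 138.5] -1.6 [39.6 73.6] 476 d [-1.2  0.5]
xR beaker [606.1 226.1] 47.2 416 d [-0.9  0.1]
   xR raised corner (-1, 1) n 99 outer off [ 0.7 -1.8] px [276. 112.]
   xR raised corner (1, 1) n 87 outer off [-0.7 -1.9] px [359. 112.]
   xR raised corner (-1, -1) n 73 outer off [0.4 2.1] px [281. 256.]
   xR raised corner (1, -1) n 68 outer off [-1.  2.] px [354. 256.]
   xR long corner (1, 1) n 54 outer off [-1.   3.9] px [342. 317.]
   xR long corner (-1, 1) n 45 outer off [0.7 3.2] px [284. 321.]
xL 120 mid [ 596.7 -111.8] w 100.1 | bright (306, 330) [582.4 612.2] mid 597.3
xL 130 mid [ 597.6 -123.5] w 98.5 | bright   mid 
xL 140 mid [ 598.4 -135.4] w 9
[... 582 characters left out ...]
 (301, 335) [584.4 630.4] mid 607.4
xR 150 mid [606.5 221.5] w 102.6 | bright (294, 341) [577.2 635.8] mid 606.5
xR 160 mid [605.5 209.2] w 102.2 | bright (296, 338) [579.1 632. ] mid 605.5
xR 170 mid [605.8 196.8] w 101.9 | bright (305, 329) [589.7 620.7] mid 605.2
xR 180 mid [604.9 184.1] w 101.5 | bright   mid 
xR 190 mid [605.1 171.2] w 101.1 | bright (300, 336) [582.4 629.2] mid 605.8
xR 200 mid [604.8 158.1] w 102.1 | bright (299, 336) [580.6 629. ] mid 604.8
xR 210 mid [604.4 144.7] w 100.4 | bright (299, 335) [580.  627.6] mid 603.8
xR 220 mid [604.1 131.1] w 101.4 | bright (299, 335) [579.4 627.5] mid 603.4
xR 230 mid [603.1 117.2] w 101.1 | bright (299, 335) [578.8 627.3] mid 603.1
```

In the symmetric same-image check, every item sits within about 1.4 mm of its seat centre. Yaw is within 0.5° and tops are at the expected heights. That fits the 3 mm oblong margins, so nothing needs redoing. The gripper is clear at z = 290.

```bash
python3 - <<'E'
from h import *
print(st()); print(ctrl.hand_in())
E
```

```text
(53.58, array([605.7, 194.3, 289.9]), array([ 0.9,  0.3, -0.5]), 59.8)
the job is handed in; nothing more can be done
None
```

I placed all five items on their own seats and handed the job in at 53.6 s. The trough and beaker went on the raised nest first, then the bottle, jar and block on the long nest. I never touched the divided trough or the green and purple jars.

- **Last check:** I viewed each nest from its own midline and compared the items with the nest's guides. All five were upright and within about 1.4 mm of their seat centres; the trough and jar were furthest off, at about 1.4 mm. The trough and block were aligned to within about 0.5° of their seats. The gripper was empty and well clear.
- **Views that disagreed:** Earlier off-axis wrist views and the top camera showed the items up to 3–4 mm off, mostly toward the robot in x. They didn't agree with each other about where the nests were either, so I went with the midline view. It still shows the items lying a little toward the robot (0.3–1.3 mm). I left that as it was, because the tightest seat margin is 3 mm.

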